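# Load the mortar and draw the pestle out through the rail shelf

## Robot

A 6-joint arm with a two-finger parallel gripper is mounted at the origin on the work surface. World frame = base frame: x ahead of the robot, y to its left, z up, the work surface at z = 0. Lengths are in m, angles in rad, forces in N, time in s.
With the tool pointing down it reaches from about 0.375 to 0.925 m from the base axis. Payload 5.7 kg.
Tool frame: the origin (TCP) lies between the finger pads; the fingertips stand 11 mm ahead of it and the grasp point (between the pads) lies 8 mm behind it; z points along the fingers, y is the line along which they close (so a half turn about z gives the same grasp; the last joint's range is limited). The gripper opens to 88 mm and grips with 3 to 60 N. Pads are 20 mm wide; open, the fingers measure 115 mm over their backs; the gripper's body (75 mm by 178 mm) begins 61 mm behind the grasp point.
Start: joints at [0.993, 0.359, 1.51, -0, 1.272, -0.115], TCP at [0.268, 0.537, 0.234] pointing down, gripper open.
Joint ranges: [-2.97, 2.97], [-1.01, 2.36], [0.21, 2.38], [-0.96, 4.11], [0.2, 2.71], [-2.98, 2.98]. Speed limits (rad/s): [2.39, 2.39, 3.14, 3.14, 3.14, 3.14].

## Interface

Orientations are given as [roll, pitch, yaw] about the fixed x, y, z axes, in that order (R = Rz(yaw) Ry(pitch) Rx(roll)).
In Python, from plant import robot, optics, close_job gives the robot as it stands.
- The arm moves only by the tool step_arm, never from a script. Its argument "plan" is a list of rows, each a list of 3 entries, a list of its own where there are three numbers: the turn, a rotation vector about the tool's x, y, z normalised to -1 to 1, where 1 is 4 degrees, then the shift along the tool's x, y, z normalised to -1 to 1, where 1 is 4 cm, then the opening, from -1 (shut) to 1 (fully open). In form: [[[ax, ay, az], [tx, ty, tz], fingers], ...]. A call has 1 to 12 rows; each row shifts and turns the commanded pose from where the row before left it, along the tool's axes as they then stand; what a row does not reach is not made up. A row lasts 1/12 s, in which the tool goes at most 41.7 mm and 7.16 degrees, less where a joint would pass 70% of its speed; a pose out of reach is approached as far as the arm can. A call with a number of a shift or a turn outside -1 to 1 is refused whole. A call with a gripper value outside its range is refused whole. The fingers move at their own pace and stop on an object; "squeeze" is the grip in N (left out, the last holds). Time passes only in rows, so rows that do not move let the fingers close. It gives the time, the measured TCP pose, the force, the opening and the grip force at its end, in the units of the state.
- robot.read_state(): the state, without advancing time (a new reading comes with each control period).
- optics.get_image(name): name is "side" or "top" or "wrist"; returns (picture, depth): 400x640x3 uint8, blue, green, red; 400x640 float32, m along the optical axis (not along the pixel's ray), 0 where there is no reading.
- optics.get_calibration(name): a dict with "mtx" (3x3 intrinsics, pixels), "T" (4x4, takes a point from camera to world coordinates). Camera axes: x right, y down, z forward; pixel columns grow to the right and rows downward; lengths in m; the calibration is good to about 2 mm. A picture is of the moment at which its call begins: read the wrist's pose just before it. get_calibration takes no time and is no camera call; for the wrist camera it gives the pose at the moment of the call.
- close_job(): hands the job in; it is judged then, once.
The state is a dict: "t": time; "qpos": joint angles; "dq": joint speeds; "joint_torque": joint torques, N m; "position": TCP position; "orientation": TCP orientation; "force": force on the tool from outside, world axes, zero at the start; "ft_torque": the same for the moment, N m; "finger_gap": finger opening in m; "finger_force": force on a finger pad.
Only numpy, scipy, OpenCV 4.12 (cv2) and the standard library are available. Lean on these libraries where they do the work, as an engineer would, in place of code of your own. Each camera call takes 0.05 s, during which the arm holds its last target. There are 200 camera calls.

## Task

Get the clay mortar ready for pounding: drop the two palm-sugar cakes from the board into it one at a time, then fetch the wooden pestle from the lower deck of the steel rail shelf, tilting it up through the open bay because its ends lie under the raised tiers on both sides. Finish still gripping the pestle in the air, held still with its thick head end over the mortar's mouth and clear of the mortar, the shelf and everything else; do not put it down or let go. Leave the mortar and everything else on the counter and shelf in their places.

Things in the scene. Friction and masses are not known exactly. Their poses are not given: they have to be found in the camera images.
- shelf: Steel rail shelf of round bars, fixed to the counter, 204 deep (x) by 490 long (y); origin under its centre at counter height, y along its length. Lower deck: 7 rods of 8 dia along y, 28 apart at x = -84 .. +84, tops at z = 26. Guard rails (8 dia) at z = 55 along front and back (x = -102, +102) and ends (y = -245, +245). The deck's middle is open above, its ends are under tiers.
- shelf_bay (a point): Middle of the open bay between the two raised end tiers, 105 above the shelf's origin, at the tiers' level. The tiers are rods from y = 110 to 245 and y = -245 to -110 of the shelf, z = 100 to 110 (lip bars up to z = 133 at front, back and outer end only); net bay width y = -105 to +105. Posts of 10 dia at the bay's corners, x = -102, +102, y = -110, +110, z below 105.
- pestle: Loose wooden pestle, 310 long, 0.19 to 0.34 kg; origin mid-length on its axis, y axis from head (y = -155) to butt (+155). Head 40 dia to y = -70, taper to a 30 dia shaft from y = -40 to +113, butt knob 40 dia. Lies in the groove between two deck rods (shelf x = -28 and 0), head to the shelf's -y, axis at z = 41.5, each end 20 to 70 under a tier.
- pestle_head (a point): Centre of the head's end face, on the pestle's axis
- pestle_butt (a point): Centre of the butt's end face, on the pestle's axis
- mortar: Heavy terracotta mortar standing loose on the counter (2.4 kg), to the robot's left or right in front of the shelf; 130 high, outer radius 56 at the foot and 84 at the rim; inside: wall 13, mouth radius 71, floor radius about 48 at z = 22. Origin under its centre, z up.
- mortar_rim (a point): Centre of the mortar's mouth, at the level of the rim (130 above the counter)
- cake_a: Hard round palm-sugar cake, brown, 42 dia by 20 high, 30 g, lying flat on the wooden board (115 x 300, 12 thick, between robot and shelf); origin at the centre of its underside
- cake_b: A second palm-sugar cake, the same, lying on the same board; origin at the centre of its underside
- cup: Aluminium measuring cup with side handle, 72 dia by 70 high, standing on the shelf's -y tier; origin under its centre. Leave alone
- grinder: Glass pepper grinder with dark twist cap, 54 dia by 112 high, standing on the shelf's -y tier; origin under its centre. Leave alone
- squeezer: White plastic lemon squeezer (dish with ribbed cone), 100 dia by 52 high, on the shelf's +y tier; origin under its centre. Leave alone
- jar: Amber pickle jar with red lid, 96 dia by 135 high, on the counter on the side where the mortar is not; origin under its centre. Leave alone
- sauce: Amber sauce bottle, 66 dia by 200 high, on the counter at the robot's right; origin under its centre. Leave alone
- bowl: Small blue bowl, 124 dia by 55 high, on the counter at the robot's left; origin under its centre. Leave alone
Things that resemble listed ones, but are neither listed nor needed, are in the scene too. There is more than one size of the mortar; the job needs the larger.

How it is judged:
On the way, in this order (a step that is already met when the one before it is completed fails the run):
1. a first sugar cake lies in the mortar, let go (((horizontal distance between cake_a and mortar below 0.06 m and z of cake_a in the frame of mortar between 0.01 and 0.1 m and contact force between cake_a and the fingers below 0.05 N) or (horizontal distance between cake_b and mortar below 0.06 m and z of cake_b in the frame of mortar between 0.01 and 0.1 m and contact force between cake_b and the fingers below 0.05 N))), for 0.2 s.
2. both sugar cakes lie in the mortar, let go (horizontal distance between each of cake_a, cake_b and mortar below 0.06 m and z of cake_a in the frame of mortar between 0.01 and 0.1 m and contact force between each of cake_a, cake_b and the fingers below 0.05 N and z of cake_b in the frame of mortar between 0.01 and 0.1 m), for 0.2 s.
3. the pestle is out, gripped, both its ends above the tiers and off the shelf (height (world z) of each of pestle_head, pestle_butt above 0.14 m and contact force between pestle and the fingers above 2 N and contact force between pestle and shelf below 0.05 N), for 0.2 s.
At the end, for the whole second after the job is handed in: Both cakes lie inside the mortar below its rim, let go; the pestle is in the grip, both its ends higher than 140 mm above the counter, touching neither shelf nor mortar, still (under 50 mm/s), its head's end within 60 mm sideways of the mortar's centre line and above the rim by more than 10 mm (all of step 2 and all of step 3 and horizontal distance between pestle_head and mortar_rim below 0.06 m and z of pestle_head in the frame of mortar_rim above 0.01 m and contact force between pestle and mortar below 0.05 N and linear speed of pestle below 0.05 m/s); the arm keeps its last pose, push and grip.
It fails at once if something standing on the shelf is pushed out of its place (over 30 mm) or knocked over (distance of any of cup, squeezer, grinder from where it was at the start of the episode above 0.03 m or angle between any of cup, squeezer, grinder's own z axis and vertical above 0.5 rad).
It fails at once if the jar, the sauce bottle or the bowl is pushed out of its place (over 30 mm) or knocked over (distance of any of jar, sauce, bowl from where it was at the start of the episode above 0.03 m or angle between any of jar, sauce, bowl's own z axis and vertical above 0.5 rad).
It fails at once if the mortar is shoved (over 30 mm) or tipped (distance of mortar from where it was at the start of the episode above 0.03 m or angle between mortar's own z axis and vertical above 0.25 rad).
It also fails if it takes over 69 s, if anything falls off the work surface, if the arm or the gripper's body presses on something with over 40 N, if the wrist force passes 120 N, or if a joint passes its speed limit or range.

## Working session

There is one attempt and no reset: what is moved stays moved. The work goes in short steps, Python scripts to look and compute and a tool call to move; the robot and the scene stay as the last step left them, time stands still between calls to the robot, and variables do not carry over. Pictures are saved under pics/ and viewed, at most 10 in all, crops included, and the job is handed in when it is done.

Besides the shell and the picture viewer there is one more tool, called after "Request:" by a JSON object that holds its "name" and its "arguments". step_arm: Moves the arm, as the interface text tells. Scaled input: -1 to 1 covers 4 cm each way for a shift and 4 degrees each way for a turn. Its arguments: {"type":"object","properties":{"plan":{"type":"array"},"squeeze":{"type":"number"}},"required":["plan"]}

```bash
mkdir -p pics; ls; python3 - <<'E'
from plant import robot, optics
import cv2, numpy as np
print(robot.read_state())
for n in ("side","top"):
    im,d=optics.get_image(n); cv2.imwrite(f"pics/{n}0.png",im); np.save(f"pics/{n}0.npy",d)
    c=optics.get_calibration(n); print(n,np.round(c["mtx"],1).tolist(),np.round(c["T"],3).tolist(), (d>0).mean())
E
```

```text
pics
{'t': 0.0, 'qpos': array([ 9.92899923e-01,  3.59481202e-01,  1.51141201e+00,  2.15214190e-05,
        1.27249272e+00, -1.15122117e-01]), 'dq': array([ 0.00065587,  0.00024528,  0.00058614, -0.00049777,  0.00086505,
       -0.00094107]), 'joint_torque': array([ 1.23616053e-05, -5.15375233e+01, -2.70736992e+01,  6.76524919e-02,
        3.49544710e-02, -1.42946155e-04]), 'position': array([0.26750944, 0.53632974, 0.23283152]), 'orientation': array([-3.13981361e+00, -2.26413731e-04,  2.67881182e+00]), 'force': array([ 0.33511796,  0.00295673, -0.23079011]), 'ft_torque': array([0.00118113, 0.0767272 , 0.01058664]), 'finger_force': 0.0, 'finger_gap': 0.08754453363010477}
side [[412.7, 0.0, 311.2], [0.0, 412.7, 198.1], [0.0, 0.0, 1.0]] [[0.888, -0.215, 0.406, -0.011], [-0.459, -0.435, 0.775, -0.857], [0.009, -0.874, -0.485, 0.655], [0.0, 0.0, 0.0, 1.0]] 0.99604296875
top [[460.7, 0.0, 319.7], [0.0, 460.7, 196.6], [0.0, 0.0, 1.0]] [[-0.024, -0.998, 0.065, 0.377], [-1.0, 0.023, -0.007, 0.014], [0.005, -0.065, -0.998, 1.311], [0.0, 0.0, 0.0, 1.0]] 0.99608984375
```

View pics/top0.png

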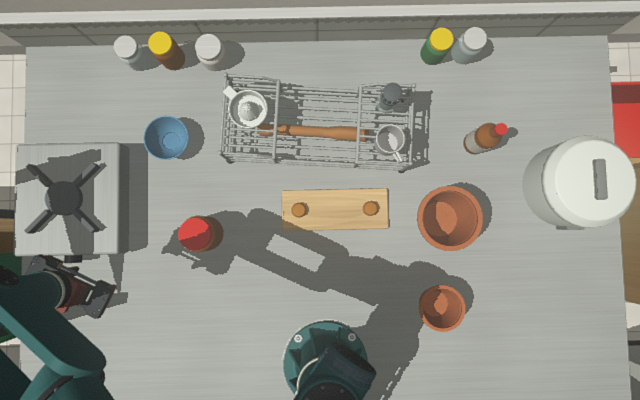

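View pics/side0.png

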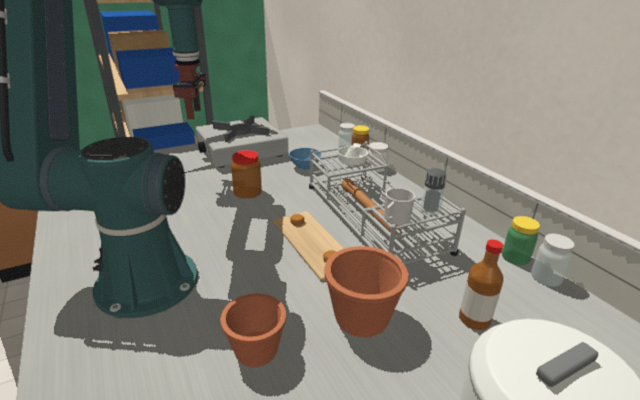

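The top view shows two terracotta pots: a large one at (450,217) and a small one at (442,308). The large one fits the mortar (168 mm rim), and I'll check its size and a crop. The cakes are at (300,209) and (371,208) on the board. The pestle runs along row ~131, with its head end to the right under the cup tier.

```bash
cat > h.py <<'E'
import numpy as np, cv2
from plant import robot, optics
from scipy.spatial.transform import Rotation as Ro
def cloud(d,c):
    K,T=c["mtx"],c["T"]; v,u=np.mgrid[:d.shape[0],:d.shape[1]]
    p=np.stack([(u-K[0,2])/K[0,0]*d,(v-K[1,2])/K[1,1]*d,d],-1)
    return p@T[:3,:3].T+T[:3,3]
def ray(uv,z,c):
    K,T=c["mtx"],c["T"]; uv=np.atleast_2d(uv).astype(float)
    r=np.c_[(uv-K[[0,1],2])/K[[0,1],[0,1]],np.ones(len(uv))]@T[:3,:3].T
    return T[:3,3]+r*((z-T[2,3])/r[:,2])[:,None]
def delta(pos,rot):  # total tool-frame turn (deg) and shift (mm) to a target
    s=robot.read_state(); R0=Ro.from_euler("xyz",s["orientation"])
    return np.round((R0.inv()*rot).as_rotvec(degrees=True),2), np.round(R0.inv().apply(np.array(pos)-s["position"])*1e3,1)
E
python3 - <<'E'
from h import *
im=cv2.imread("pics/top0.png"); d=np.load("pics/top0.npy"); c=optics.get_calibration("top"); P=cloud(d,c)
hsv=cv2.cvtColor(im,cv2.COLOR_BGR2HSV)
def box(u0,v0,u1,v1):
    m=np.zeros(d.shape,bool); m[v0:v1,u0:u1]=1; return m
# pots: rim points
for n,b,lo in (("large",box(405,175,495,260),.122),("small",box(410,278,475,338),.06)):
    q=P[b]; print(n,"zmax",np.percentile(q[:,2],[95,99.5]))
    m=b&(P[...,2]>(np.percentile(q[:,2],99)-.008)); 
    pts=P[m][:,:2].astype(np.float32); print(cv2.minEnclosingCircle(pts), m.sum())
# cakes
m=box(285,190,390,228)&(P[...,2]>.024)&(P[...,2]<.06)
n,l,st,ce=cv2.connectedComponentsWithStats(m.astype(np.uint8))
for i in range(1,n):
    if st[i,4]>30: q=P[l==i]; print("cake",ce[i],st[i],q.mean(0),q.min(0),q.max(0))
# heights of others
for n,b in (("jar",box(175,210,225,255)),("sauce",box(460,115,510,155)),("bowl",box(140,112,192,162)),("cup",box(372,120,412,165)),("grinder",box(375,80,408,112)),("squeezer",box(222,82,270,130))):
    zt={"jar":.08,"sauce":.08,"bowl":.03,"cup":.13,"grinder":.13,"squeezer":.118}[n]
    q=P[b&(P[...,2]>zt)]; print(n,np.percentile(q,1,0).round(3),np.percentile(q,99,0).round(3))
# pestle
m=box(240,115,375,145)&(hsv[...,0]<16)&(hsv[...,1]>110)&(P[...,2]>.03)&(P[...,2]<.085)
ys=P[m]; 
for y in np.arange(-.12,.16,.02):
    q=P[m&(abs(P[...,1]-y)<.01)]
    if len(q)>3: print("pes",y.round(3),len(q),np.percentile(q[:,0],[5,50,95]).round(4),q[:,2].max().round(4))
# shelf: side lips highest
m=box(205,65,440,175)&(P[...,2]>.12)&(P[...,2]<.14); q=P[m]; print("lip",q.min(0),q.max(0))
cv2.imwrite("pics/shelf.png",cv2.resize(im[65:265,205:505],None,fx=2.6,fy=2.6,interpolation=cv2.INTER_CUBIC))
E
```

```text
large zmax [0.13127224 0.1355392 ]
((0.3857666254043579, -0.197997584939003), 0.21221676468849182) 978
small zmax [0.09547061 0.10098238]
((0.2500421404838562, -0.17041704058647156), 0.22409120202064514) 511
cake [369.94252874 207.90804598] [363 201  15  15 174] [ 0.42551521 -0.13370394  0.03107647] [ 0.4056761  -0.15409345  0.02426575] [ 0.44497508 -0.11436805  0.03780116]
cake [298.19298246 209.47953216] [291 203  15  14 171] [0.4258095  0.06580261 0.03143593] [0.40766308 0.04693939 0.02407205] [0.44424743 0.08615394 0.0403685 ]
jar [0.323 0.28  0.083] [0.412 0.366 0.142]
sauce [ 0.574 -0.464  0.084] [ 0.635 -0.406  0.207]
bowl [0.377 0.014 0.03 ] [0.691 0.486 1.311]
cup [ 0.531 -0.235  0.13 ] [ 0.635 -0.131  0.186]
grinder [ 0.672 -0.223  0.131] [ 0.746 -0.148  0.226]
squeezer [0.377 0.014 0.118] [0.749 0.254 1.311]
pes -0.12 30 [0.6135 0.6294 0.6387] 0.0642
pes -0.1 35 [0.6163 0.6309 0.6453] 0.0636
pes -0.08 90 [0.6174 0.6309 0.6476] 0.0684
pes -0.06 88 [0.6192 0.6318 0.6495] 0.0664
pes -0.04 81 [0.6223 0.6347 0.6491] 0.0651
pes -0.02 71 [0.626  0.6358 0.6478] 0.0615
pes 0.0 62 [0.6278 0.6378 0.6487] 0.0612
pes 0.02 62 [0.6307 0.6399 0.6521] 0.0612
pes 0.04 68 [0.631  0.641  0.6524] 0.0623
pes 0.06 66 [0.6337 0.6438 0.6555] 0.0607
pes 0.08 47 [0.6343 0.6444 0.6558] 0.0596
pes 0.1 38 [0.6368 0.6503 0.6589] 0.0607
pes 0.12 18 [0.6379 0.647  0.6533] 0.0589
pes 0.14 13 [0.6357 0.6382 0.6481] 0.0575
pes 0.16 18 [0.6357 0.6379 0.6412] 0.0591
lip [ 0.52892458 -0.24776932  0.12001619] [0.78305778 0.26400308 0.13999415]
```

View pics/shelf.png

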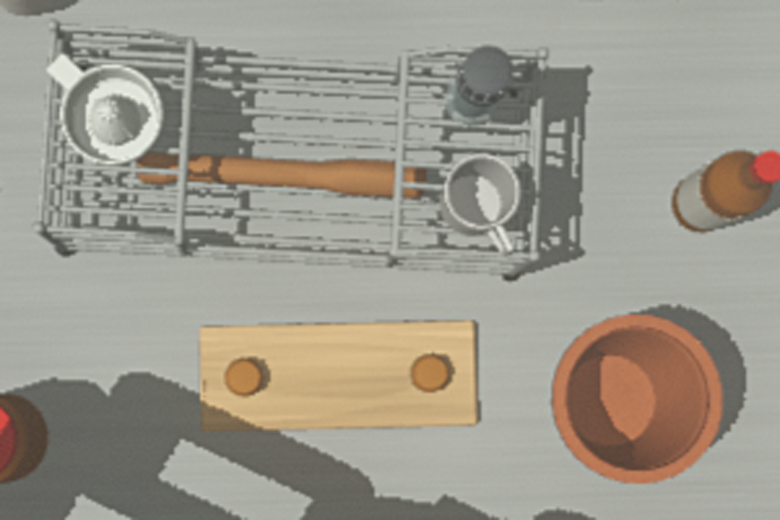

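The enlarged crop shows the large pot at crop (637,398), with its rim at about 0.13 m and far wider than the small pot, so that is the mortar. The pestle runs from crop x≈138 (butt, under the squeezer tier) to x≈425 (thick head, under the cup tier).

```bash
python3 - <<'E'
from h import *
im=cv2.imread("pics/top0.png"); d=np.load("pics/top0.npy"); c=optics.get_calibration("top"); P=cloud(d,c); P[d==0]=-1
Z=P[...,2]
for n,(a,b) in (("large",((.27,.5),(-.4,-.2))),("small",((.1,.27),(-.35,-.15)))):
    m=(P[...,0]>a[0])&(P[...,0]<a[1])&(P[...,1]>b[0])&(P[...,1]<b[1])
    zt=np.percentile(Z[m&(Z>.05)],97); pts=P[m&(Z>zt-.006)&(Z<zt+.01)][:,:2].astype(np.float32)
    print(n,zt,cv2.minEnclosingCircle(pts),cv2.fitEllipse(pts))
hsv=cv2.cvtColor(im,cv2.COLOR_BGR2HSV)
m=(hsv[...,0]<16)&(hsv[...,1]>110); m[:115]=0;m[147:]=0;m[:,:245]=0;m[:,376:]=0
n,l,st,ce=cv2.connectedComponentsWithStats(cv2.morphologyEx(m.astype(np.uint8),cv2.MORPH_CLOSE,np.ones((3,9))))
i=1+np.argmax(st[1:,4]); v,u=np.nonzero((l==i)&m); print(st[i])
q=ray(np.c_[u,v],.05,c)[:,:2]; vx,vy,x0,y0=cv2.fitLine(q[(q[:,1]>-.09)&(q[:,1]<.08)].astype(np.float32),cv2.DIST_L2,0,.01,.01).ravel()
if vy<0: vx,vy=-vx,-vy
s=(q-[x0,y0])@[vx,vy]; print("dir",vx,vy,"yaw",np.degrees(np.arctan2(-vx,vy)),"ends",[[x0+t*vx,y0+t*vy] for t in (s.min(),s.max())],s.max()-s.min())
# tier inner-edge & outer posts via ray on crop pixel picks (z=.105 / .133)
f=lambda a,z:ray(np.array(a)/2.6+[205,65],z,c).round(3).tolist()
print("tier inner edges",f([[192,40],[181,250],[404,55],[393,262]],.105))
print("lip outer corners",f([[54,28],[40,232],[543,50],[515,272]],.12))
E
```

```text
large 0.13402404821521202 ((0.3915749788284302, -0.3257331848144531), 0.08419153094291687) ((0.3917728364467621, -0.32504239678382874), (0.15353579819202423, 0.15582618117332458), 90.84485626220703)
small 0.09799604441161383 ((0.1577150970697403, -0.3053179085254669), 0.060584988445043564) ((0.15835686028003693, -0.3049527406692505), (0.11107701063156128, 0.11191967129707336), 93.89473724365234)
[259 125 106  16 878]
dir 0.08207111 0.9966265 yaw -4.7076225 ends [[np.float64(0.6293842401131314), np.float64(-0.12219972146088505)], [np.float64(0.6532848539385907), np.float64(0.16803620736603403)]] 0.2912183550207204
tier inner edges [[0.768, 0.107, 0.105], [0.552, 0.122, 0.105], [0.748, -0.11, 0.105], [0.535, -0.092, 0.105]]
lip outer corners [[0.779, 0.245, 0.12], [0.571, 0.262, 0.12], [0.745, -0.249, 0.12], [0.52, -0.213, 0.12]]
```

```bash
cat >> h.py <<'E'
def rows(pos,rot,n):  # straight interpolation as row numbers (shift in axes before the row's turn)
    s=robot.read_state(); R=Ro.from_euler("xyz",s["orientation"]); dp=(np.array(pos)-s["position"])/n
    rv=(R.inv()*rot).as_rotvec(degrees=True)/n
    for _ in range(n):
        print((rv/4).round(2).tolist(),(R.inv().apply(dp)/.04).round(2).tolist()); R=R*Ro.from_rotvec(rv,degrees=True)
down=lambda yaw: Ro.from_euler("xyz",[180,0,yaw],degrees=True)
E
python3 - <<'E'
from h import *
rows([.426,.066,.15],down(90),17)
E
```

```text
[-0.0, 0.0, 0.93] [-0.52, -0.51, 0.12]
[-0.0, 0.0, 0.93] [-0.55, -0.48, 0.12]
[-0.0, 0.0, 0.93] [-0.58, -0.44, 0.12]
[-0.0, 0.0, 0.93] [-0.61, -0.4, 0.12]
[-0.0, 0.0, 0.93] [-0.63, -0.36, 0.12]
[-0.0, 0.0, 0.93] [-0.65, -0.32, 0.12]
[-0.0, 0.0, 0.93] [-0.67, -0.28, 0.12]
[-0.0, 0.0, 0.93] [-0.69, -0.23, 0.12]
[-0.0, 0.0, 0.93] [-0.71, -0.19, 0.12]
[-0.0, 0.0, 0.93] [-0.72, -0.14, 0.12]
[-0.0, 0.0, 0.93] [-0.72, -0.1, 0.12]
[-0.0, 0.0, 0.93] [-0.73, -0.05, 0.12]
[-0.0, 0.0, 0.93] [-0.73, -0.0, 0.12]
[-0.0, 0.0, 0.93] [-0.73, 0.05, 0.12]
[-0.0, 0.0, 0.93] [-0.72, 0.09, 0.12]
[-0.0, 0.0, 0.93] [-0.72, 0.14, 0.12]
[-0.0, 0.0, 0.93] [-0.71, 0.19, 0.12]
```

Request:
{"name": "step_arm", "arguments": {"plan": [[[0,0,0.93],[-0.52,-0.51,0],1],[[0,0,0.93],[-0.55,-0.48,0],1],[[0,0,0.93],[-0.58,-0.44,0],1],[[0,0,0.93],[-0.61,-0.4,0],1],[[0,0,0.93],[-0.63,-0.36,0],1],[[0,0,0.93],[-0.65,-0.32,0],1],[[0,0,0.93],[-0.67,-0.28,0],1],[[0,0,0.93],[-0.69,-0.23,0],1],[[0,0,0.93],[-0.71,-0.19,0.2],1],[[0,0,0.93],[-0.72,-0.14,0.2],1],[[0,0,0.93],[-0.72,-0.1,0.2],1],[[0,0,0.93],[-0.73,-0.05,0.2],1]], "squeeze": 20}}

```text
t: 1.1
position: [0.3805, 0.2042, 0.2012]
orientation: [-3.141, 0.0, 1.897]
force: [0.2, -0.4, 0.0]
finger_gap: 0.0878
finger_force: 0.0
```

Request:
{"name": "step_arm", "arguments": {"plan": [[[0,0,0.93],[-0.73,0,0.3],1],[[0,0,0.93],[-0.73,0.05,0.3],1],[[0,0,0.93],[-0.72,0.09,0.3],1],[[0,0,0.93],[-0.72,0.14,0.3],1],[[0,0,0.93],[-0.71,0.19,0],1],[[0,0,0],[0,0,0],1],[[0,0,0],[0,0,0],1]]}}

```text
t: 1.68
position: [0.4278, 0.0662, 0.1534]
orientation: [-3.141, -0.0, 1.572]
force: [0.5, -0.0, 0.3]
finger_gap: 0.0879
finger_force: 0.0
```

```bash
python3 - <<'E'
from h import *
s=robot.read_state(); print(s["t"],s["position"],np.degrees(s["orientation"]),s["qpos"])
print(delta([.426,.066,.15],down(90)))
c=optics.get_calibration("wrist"); im,d=optics.get_image("wrist"); cv2.imwrite("pics/w1.png",im)
P=cloud(d,c); Z=P[...,2]
m=(Z>.025)&(Z<.042)&(d>0)&(abs(P[...,0]-.426)<.05)&(abs(P[...,1]-.066)<.05); q=P[m]; print(m.sum(), cv2.minEnclosingCircle(q[:,:2].astype(np.float32)),q.mean(0))
print(c["T"].round(3).tolist())
E
```

```text
1.6833 [0.42783797 0.06616153 0.15335406] [-1.79955237e+02 -5.57663229e-03  9.00877037e+01] [-6.48285172e-03  2.22427156e-01  1.95319016e+00  1.10645734e-04
  9.66757362e-01 -8.07648668e-03]
(array([-0.04, -0.01,  0.09]), array([-0.2, -1.8,  3.4]))
1889 ((0.4285717010498047, 0.06584969907999039), 0.020953452214598656) [0.42843252 0.06747338 0.02997835]
[[1.0, 0.002, 0.0, 0.428], [0.002, -0.955, -0.296, 0.148], [-0.0, 0.296, -0.955, 0.304], [0.0, 0.0, 0.0, 1.0]]
```

Request:
{"name": "step_arm", "arguments": {"plan": [[[0,0,0],[0,0.02,0.8],1],[[0,0,0],[0,0,0.8],1],[[0,0,0],[0,0,0.8],1],[[0,0,0],[0,0,0.5],1],[[0,0,0],[0,0,0.25],1],[[0,0,0],[0,0,0],0.3],[[0,0,0],[0,0,0],-0.5],[[0,0,0],[0,0,0],-0.5],[[0,0,0],[0,0,0],-0.5],[[0,0,0],[0,0,0],-0.5],[[0,0,0],[0,0,0],-0.5]], "squeeze": 20}}

```text
t: 2.65
position: [0.4291, 0.0673, 0.0285]
orientation: [3.14, 0.0, 1.575]
force: [0.1, -0.7, -0.2]
finger_gap: 0.0516
finger_force: 0.0
```

Request:
{"name": "step_arm", "arguments": {"plan": [[[0,0,0],[0,0,0.03],-0.5],[[0,0,0],[0,0,0],-0.5],[[0,0,0],[0,0,0],-0.5],[[0,0,0],[0,0,0],-0.5],[[0,0,0],[0,0,0],-0.5]]}}

```text
t: 3.07
position: [0.4288, 0.0672, 0.0268]
orientation: [3.141, 0.0, 1.575]
force: [0.6, -0.2, 5.9]
finger_gap: 0.0415
finger_force: 20.0
```

Request:
{"name": "step_arm", "arguments": {"plan": [[[0,0,0],[0,0,-0.7],-0.5],[[0,0,0],[0,0,-0.9],-0.5],[[0,0,0],[-0.5,0,-0.9],-0.5],[[0,0,0],[-0.9,-0.1,-0.8],-0.5],[[0,0,0],[-0.9,-0.1,-0.7],-0.5],[[0,0,0],[-0.9,-0.1,0],-0.5],[[0,0,0],[-0.9,-0.1,0],-0.5],[[0,0,0],[-0.9,-0.1,0],-0.5],[[0,0,0],[-0.9,-0.1,0],-0.5],[[0,0,0],[-0.9,-0.1,0],-0.5],[[0,0,0],[-0.9,-0.1,0],-0.5],[[0,0,0],[-0.9,-0.1,0],-0.5]]}}

```text
t: 4.07
position: [0.3939, -0.2704, 0.1794]
orientation: [-3.141, -0.0, 1.575]
force: [0.4, 0.3, -0.3]
finger_gap: 0.0413
finger_force: 20.0
```

Request:
{"name": "step_arm", "arguments": {"plan": [[[0,0,0],[-0.9,-0.05,0],-0.5],[[0,0,0],[-0.3,0,0],-0.5],[[0,0,0],[0,0,0],-0.5],[[0,0,0],[0,0,0],-0.5]]}}

```text
t: 4.4
position: [0.3925, -0.3163, 0.179]
orientation: [-3.141, -0.002, 1.573]
force: [-0.1, -0.3, -0.5]
finger_gap: 0.0418
finger_force: 20.0
```

Request:
{"name": "step_arm", "arguments": {"plan": [[[0,0,0],[-0.23,0,0.3],-0.5],[[0,0,0],[0,0,0.7],-0.5],[[0,0,0],[0,0,0.7],-0.5],[[0,0,0],[0,0,0.3],-0.5],[[0,0,0],[0,0,0],-0.5],[[0,0,0],[0,0,0],0.3],[[0,0,0],[0,0,0],0.3],[[0,0,0],[0,0,0],0.3],[[0,0,0],[0,0,0],0.3],[[0,0,0],[0,0,0],0.3],[[0,0,0],[0,0,-0.6],0.3],[[0,0,0],[0,0,-0.9],0.3]]}}

```text
t: 5.4
position: [0.3912, -0.3241, 0.158]
orientation: [-3.137, -0.005, 1.575]
force: [-0.2, 0.1, -0.4]
finger_gap: 0.0572
finger_force: 0.0
```

Request:
{"name": "step_arm", "arguments": {"plan": [[[0,0,0],[0,0,-0.7],0.3],[[0,0,0],[0.5,0.1,0],0.6],[[0,0,0],[0.9,0.15,0],1],[[0,0,0],[0.9,0.15,0],1],[[0,0,0],[0.9,0.15,0],1],[[0,0,0],[0.9,0.15,0],1],[[0,0,0],[0.7,0.15,0],1],[[0,0,0],[0,0,0],1],[[0,0,0],[0,0,0],1]]}}

```text
t: 6.15
position: [0.4264, -0.1328, 0.1881]
orientation: [3.141, 0.001, 1.578]
force: [0.5, 0.3, -0.9]
finger_gap: 0.0879
finger_force: 0.0
```

```bash
python3 - <<'E'
from h import *
s=robot.read_state(); print(s["t"],s["position"],np.degrees(s["orientation"]))
c=optics.get_calibration("wrist"); im,d=optics.get_image("wrist")
P=cloud(d,c); Z=P[...,2]
m=(Z>.025)&(Z<.042)&(d>0)&(abs(P[...,0]-.426)<.05)&(abs(P[...,1]+.134)<.05); q=P[m]; ce,r=cv2.minEnclosingCircle(q[:,:2].astype(np.float32)); print(m.sum(),ce,r,q.mean(0))
print(delta([ce[0],ce[1],.0265],down(90)))
im,d=optics.get_image("top"); P=cloud(d,optics.get_calibration("top"))
m=(np.hypot(P[...,0]-.391,P[...,1]+.325)<.05)&(d>0)
print("mortar inside z",np.percentile(P[m][:,2],[5,50,95]), "mean xy of z>.034",P[m&(P[...,2]>.034)&(P[...,2]<.06)].mean(0))
cv2.imwrite("pics/m1.png",cv2.resize(im[170:265,400:500],None,fx=4,fy=4))
E
```

```text
6.15 [ 0.42644523 -0.13279631  0.18807037] [1.79953826e+02 4.42495387e-02 9.04314656e+01]
1530 (0.42811068892478943, -0.13445252180099487) 0.02089000679552555 [ 0.42811116 -0.13294445  0.02995312]
(array([0.06, 0.07, 0.35]), array([ -0.3,   1.4, 161.6]))
mortar inside z [0.01863313 0.02301752 0.03714942] mean xy of z>.034 [ 0.38541801 -0.34151504  0.04002244]
```

View pics/m1.png

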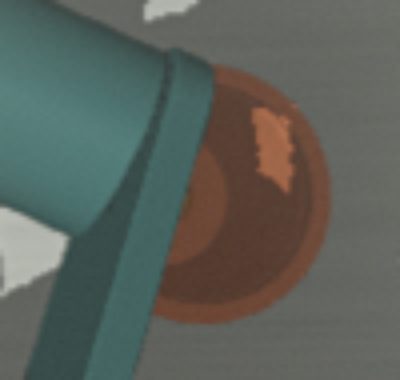

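The crop shows the mortar half hidden by the arm, with the cake visible inside near (190,205). Depth points at z≈0.04 agree with that. Next is the second cake.

Request:
{"name": "step_arm", "arguments": {"plan": [[[0,0,0],[-0.02,0.04,0.9],1],[[0,0,0],[0,0,0.9],1],[[0,0,0],[0,0,0.9],1],[[0,0,0],[0,0,0.8],1],[[0,0,0],[0,0,0.4],0.5],[[0,0,0],[0,0,0.14],0],[[0,0,0],[0,0,0],-0.5],[[0,0,0],[0,0,0],-0.5],[[0,0,0],[0,0,0],-0.5],[[0,0,0],[0,0,0],-0.5],[[0,0,0],[0,0,0],-0.5],[[0,0,0],[0,0,0],-0.5]]}}

```text
t: 7.25
position: [0.4284, -0.1349, 0.0268]
orientation: [3.14, 0.001, 1.575]
force: [-0.6, -0.5, 5.8]
finger_gap: 0.0415
finger_force: 20.0
```

Request:
{"name": "step_arm", "arguments": {"plan": [[[0,0,0],[0,0,0],-0.5],[[0,0,0],[0,0,0],-0.5],[[0,0,0],[0,0,0],-0.5],[[0,0,0],[0,0,0],-0.5]]}}

```text
t: 7.58
position: [0.4284, -0.1349, 0.0268]
orientation: [3.14, 0.001, 1.575]
force: [-0.1, -0.7, 7.8]
finger_gap: 0.0414
finger_force: 20.0
```

Request:
{"name": "step_arm", "arguments": {"plan": [[[0,0,0],[0,0,-0.8],-0.5],[[0,0,0],[0,0,-0.9],-0.5],[[0,0,0],[0,0,-0.9],-0.5],[[0,0,0],[0,-0.1,-0.9],-0.5],[[0,0,0],[-0.8,-0.2,-0.35],-0.5],[[0,0,0],[-0.9,-0.2,0],-0.5],[[0,0,0],[-0.9,-0.2,0],-0.5],[[0,0,0],[-0.9,-0.2,0],-0.5],[[0,0,0],[-0.9,0,0],-0.5],[[0,0,0],[-0.4,0,0],-0.5],[[0,0,0],[0,0,0],-0.5],[[0,0,0],[0,0,0],-0.5]]}}

```text
t: 8.58
position: [0.3924, -0.3265, 0.1797]
orientation: [-3.141, -0.001, 1.573]
force: [0.2, 0.5, -0.7]
finger_gap: 0.0415
finger_force: 20.0
```

Request:
{"name": "step_arm", "arguments": {"plan": [[[0,0,0],[0,0,0.3],-0.5],[[0,0,0],[0,0,0.7],-0.5],[[0,0,0],[0,0,0.7],-0.5],[[0,0,0],[0,0,0.2],-0.5],[[0,0,0],[0,0,0],-0.5],[[0,0,0],[0,0,0],0.3],[[0,0,0],[0,0,0],0.3],[[0,0,0],[0,0,0],0.3],[[0,0,0],[0,0,0],0.3],[[0,0,0],[0,0,0],0.3],[[0,0,0],[0,0,-0.6],0.3],[[0,0,0],[0,0,-0.9],0.3]]}}

```text
t: 9.58
position: [0.3908, -0.3249, 0.1623]
orientation: [-3.137, -0.005, 1.575]
force: [0.5, -0.2, -0.5]
finger_gap: 0.0573
finger_force: 0.0
```

Request:
{"name": "step_arm", "arguments": {"plan": [[[0,0,0],[0,0,-0.9],0.3],[[0,0,0],[0.5,0,-0.9],0.3],[[0,0,0],[0.9,0,-0.9],0.3],[[0,0,0],[0.9,0.4,-0.9],0.3],[[0,0,0],[0.9,0.8,-0.4],0.3],[[0,0,0],[0.9,0.8,0],0.6],[[0,0,0],[0.9,0.8,0],0.6],[[0,0,0],[0.9,0.8,0],0.6],[[0,0,0],[0.9,0.8,0],0.6],[[0,0,0],[0.7,0.8,0],0.6],[[0,0,0],[0,0.8,0],0.6],[[0,0,0],[0,0,0],0.6]]}}

```text
t: 10.58
position: [0.6095, -0.065, 0.3066]
orientation: [3.138, 0.0, 1.578]
force: [1.1, -0.5, -0.8]
finger_gap: 0.0702
finger_force: 0.0
```

```bash
python3 - <<'E'
from h import *
s=robot.read_state(); print(s["t"],s["position"],np.degrees(s["orientation"]),s["qpos"])
c=optics.get_calibration("wrist"); im,d=optics.get_image("wrist"); cv2.imwrite("pics/w2.png",im); np.save("pics/w2.npy",d); np.save("pics/w2T.npy",c["T"]); print(c["mtx"].round(1).tolist())
im,d=optics.get_image("top"); cv2.imwrite("pics/t2.png",im); P=cloud(d,optics.get_calibration("top"))
m=(np.hypot(P[...,0]-.391,P[...,1]+.325)<.055)&(d>0)&(P[...,2]>.034)&(P[...,2]<.075)
print(m.sum(),np.argwhere(m).mean(0))
cv2.imwrite("pics/m2.png",np.hstack([cv2.resize(im[170:265,400:500],(500,475))]))
E
```

```text
10.5833 [ 0.60945432 -0.064983    0.30656171] [1.79774663e+02 1.32764659e-02 9.04295291e+01] [-2.19276842e-01  3.21257890e-01  1.38428560e+00  6.64838396e-04
  1.43216492e+00 -2.26864589e-01]
[[351.4, 0.0, 318.7], [0.0, 351.4, 190.9], [0.0, 0.0, 1.0]]
399 [219.17794486 445.0726817 ]
```

View pics/m2.png

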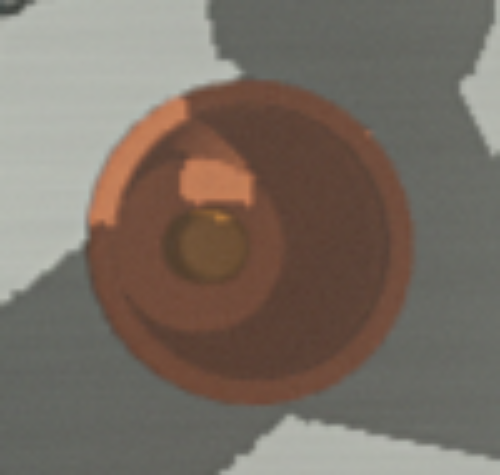

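View pics/w2.png

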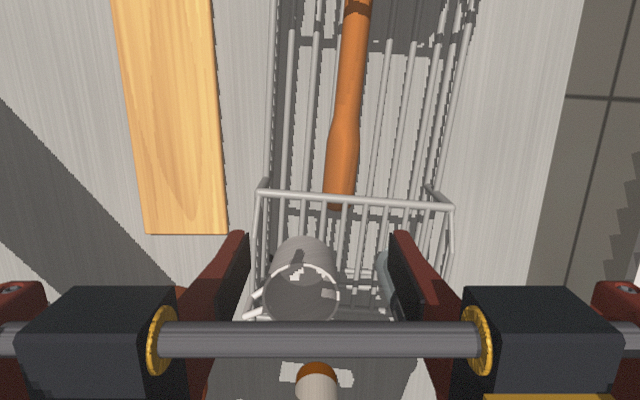

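The mortar crop shows a cake at (205,245) with the edge of the other just below it, so they are stacked at the centre of the floor. The wrist view shows the pestle running from (357,0) to its head end at about (338,208), just under the tier bar.

```bash
python3 - <<'E'
from h import *
im=cv2.imread("pics/w2.png"); d=np.load("pics/w2.npy"); c=optics.get_calibration("wrist"); c=dict(mtx=c["mtx"],T=np.load("pics/w2T.npy")); P=cloud(d,c)
hsv=cv2.cvtColor(im,cv2.COLOR_BGR2HSV)
m=(hsv[...,0]<16)&(hsv[...,1]>130)&(P[...,2]>.03)&(P[...,2]<.08)&(abs(P[...,0]-.635)<.05)
m[215:]=0
q=P[m]; print(m.sum(),q[:,1].min(),q[:,1].max())
for y in np.arange(-.14,.13,.015):
    k=q[abs(q[:,1]-y)<.004]
    if len(k): print(y.round(3),len(k),"x",np.percentile(k[:,0],[2,98]).round(4),"w",np.ptp(np.percentile(k[:,0],[2,98])).round(4),"ztop",np.percentile(k[:,2],97).round(4))
v,u=np.nonzero(m); print("bottom px",v.max(),u[v==v.max()].mean(), ray([[u[v==v.max()].mean(),v.max()]],.055,c))
# tier bar pixels
print(ray([[262,183],[452,203],[262,192],[452,210]],.105,c).round(3))
E
```

```text
5278 -0.13021759295999744 0.09970965857952832
-0.125 7 x [0.6264 0.6365] w 0.0102 ztop 0.0606
-0.11 95 x [0.6166 0.653 ] w 0.0364 ztop 0.0606
-0.095 208 x [0.6177 0.6536] w 0.0359 ztop 0.0615
-0.08 206 x [0.6187 0.6543] w 0.0356 ztop 0.0616
-0.065 212 x [0.6207 0.656 ] w 0.0353 ztop 0.0617
-0.05 225 x [0.6217 0.6572] w 0.0355 ztop 0.0614
-0.035 202 x [0.625  0.6561] w 0.0311 ztop 0.059
-0.02 189 x [0.6282 0.6556] w 0.0274 ztop 0.0567
-0.005 178 x [0.6301 0.6563] w 0.0262 ztop 0.0564
0.01 185 x [0.6309 0.6576] w 0.0267 ztop 0.0566
0.025 198 x [0.6318 0.6584] w 0.0266 ztop 0.0566
0.04 202 x [0.6335 0.6597] w 0.0262 ztop 0.0566
0.055 209 x [0.6343 0.6612] w 0.0269 ztop 0.0567
0.07 220 x [0.6351 0.6625] w 0.0274 ztop 0.0565
0.085 199 x [0.6374 0.6629] w 0.0255 ztop 0.0567
0.1 68 x [0.6374 0.6644] w 0.027 ztop 0.0562
bottom px 209 340.0 [[ 0.63743833 -0.13067899  0.055     ]]
[[ 0.552 -0.084  0.105]
 [ 0.753 -0.105  0.105]
 [ 0.551 -0.094  0.105]
 [ 0.754 -0.113  0.105]]
```

Request:
{"name": "step_arm", "arguments": {"plan": [[[0,0,0],[0.8,0.43,0],0.6],[[0,0,0],[0.75,0.42,0],0.6],[[0,0,0.6],[0,0,0.9],0.6],[[0,0,0.63],[0,0,0.9],0.6],[[0,0,0],[0,0,0.9],0.6],[[0,0,0],[0,0,0.9],0.6],[[0,0,0],[0,0,0.7],0.6],[[0,0,0],[0,0,0.3],0.6],[[0,0,0],[0,0,0],0.6],[[0,0,0],[0,0,0],0.6]]}}

```text
t: 11.52
position: [0.6379, -0.0052, 0.1235]
orientation: [-3.141, 0.0, 1.488]
force: [1.2, 0.1, 1.0]
finger_gap: 0.0701
finger_force: 0.0
```

```bash
python3 - <<'E'
from h import *
s=robot.read_state(); print(s["t"],s["position"],np.degrees(s["orientation"]),s["qpos"],s["force"])
print(delta([.6434,-.003,.042],down(85.5)))
E
```

```text
11.5167 [ 0.63788167 -0.00524588  0.12345899] [-1.79993367e+02  8.11866247e-03  8.52724614e+01] [-1.16359965e-01  5.20942923e-01  1.53886420e+00 -1.64845813e-04
  1.08189645e+00 -3.37714141e-02] [1.19906045 0.08586036 1.04511813]
(array([-0.01,  0.01, -0.23]), array([ 2.7,  5.3, 81.5]))
```

Request:
{"name": "step_arm", "arguments": {"plan": [[[0,0,0],[0.07,0.13,0.7],0.6],[[0,0,0],[0,0,0.8],0.6],[[0,0,0],[0,0,0.4],0.6],[[0,0,0],[0,0,0.13],0.6],[[0,0,0],[0,0,0],0.6],[[0,0,0],[0,0,0],0],[[0,0,0],[0,0,0],-0.8],[[0,0,0],[0,0,0],-0.8],[[0,0,0],[0,0,0],-0.8],[[0,0,0],[0,0,0],-0.8],[[0,0,0],[0,0,0],-0.8],[[0,0,0],[0,0,0],-0.8]], "squeeze": 50}}

```text
t: 12.52
position: [0.6437, -0.0022, 0.0417]
orientation: [3.141, 0.0, 1.489]
force: [-1.6, -0.4, 2.9]
finger_gap: 0.0294
finger_force: 50.0
```

Request:
{"name": "step_arm", "arguments": {"plan": [[[0,0,0],[0,0,0],-0.8],[[0,0,0],[0,0,0],-0.8],[[0,0,0],[0,0,0],-0.8],[[0,0,0],[0,0,0],-0.8],[[0,0,0],[0,0,0],-0.8],[[0,0,0],[0,0,0],-0.8]]}}

```text
t: 13.02
position: [0.6436, -0.0022, 0.0417]
orientation: [3.141, 0.0, 1.489]
force: [-1.1, -0.7, 5.3]
finger_gap: 0.0292
finger_force: 50.0
```

```bash
cat > path.py <<'E'
import sys
from h import *
yaw=np.radians(85.3); u=np.array([np.cos(yaw),np.sin(yaw)])
org=np.array([.6436,.0])+u*.007      # shelf middle, on the pestle's axis line
def now():
    s=robot.read_state(); R=Ro.from_euler("xyz",s["orientation"]).as_matrix()
    return (s["position"][:2]-org)@u, s["position"][2], np.degrees(np.arcsin(np.clip(-R[2,0],-1,1)))
def rows_b(wps):   # (butt s, butt z, theta, rows), mm and deg
    s,z,t=now(); a=np.radians(t); S=np.array([s*1e3+179*np.cos(a),z*1e3-179*np.sin(a),t]); print("now B",S.round(1))
    for *w,n in wps:
        w=np.array(w,float); d=(w-S)/n
        for i in range(n):
            E=S+d; T=lambda q:q[:2]+179*np.array([-np.cos(np.radians(q[2])),np.sin(np.radians(q[2]))])
            h=T(E)-T(S); b=np.radians(S[2]); x=h@[np.cos(b),-np.sin(b)]; zz=h@[-np.sin(b),-np.cos(b)]
            e=np.radians(E[2]); H=E[:2]+310*np.array([-np.cos(e),np.sin(e)]); nn=np.array([np.sin(e),np.cos(e)])
            print([0,round(-d[2]/4,2),0],[round(x/40,2),0,round(zz/40,2)],"B",E.round(0),"H",H.round(0),"low corner",(H-20*nn).round(0),"clr+",(([110,105]-E[:2])@nn-20).round(0),"clr-",(-([-110,105]-E[:2])@nn-25).round(0)); S=E
E
python3 - <<'E'
from path import *
rows_b([(170,47,0,1),(220,47,0,2),(218,47,10,3),(214,47,13,1),(202,47,16,1),(190,47,18,1),(180,47,20,1),(168,47,24,2),(150,47,30,2),(138,47,35,2),(128,47,40,2),(85,47,40,3)])
E
```

```text
now B [169.8  41.7   0. ]
[0, np.float64(0.0), 0] [np.float64(0.01), 0, np.float64(-0.13)] B [170.  47.   0.] H [-140.   47.] low corner [-140.   27.] clr+ 38.0 clr- -83.0
[0, np.float64(-0.0), 0] [np.float64(0.62), 0, np.float64(0.0)] B [195.  47.   0.] H [-115.   47.] low corner [-115.   27.] clr+ 38.0 clr- -83.0
[0, np.float64(-0.0), 0] [np.float64(0.62), 0, np.float64(0.0)] B [220.  47.   0.] H [-90.  47.] low corner [-90.  27.] clr+ 38.0 clr- -83.0
[0, np.float64(-0.83), 0] [np.float64(-0.01), 0, np.float64(-0.26)] B [219.  47.   3.] H [-90.  65.] low corner [-91.  45.] clr+ 32.0 clr- -64.0
[0, np.float64(-0.83), 0] [np.float64(-0.01), 0, np.float64(-0.26)] B [219.  47.   7.] H [-89.  83.] low corner [-92.  63.] clr+ 25.0 clr- -44.0
[0, np.float64(-0.83), 0] [np.float64(-0.01), 0, np.float64(-0.26)] B [218.  47.  10.] H [-87. 101.] low corner [-91.  81.] clr+ 18.0 clr- -25.0
[0, np.float64(-0.75), 0] [np.float64(-0.09), 0, np.float64(-0.22)] B [214.  47.  13.] H [-88. 117.] low corner [-93.  97.] clr+ 13.0 clr- -9.0
[0, np.float64(-0.75), 0] [np.float64(-0.29), 0, np.float64(-0.
[... 1283 characters left out ...]
[np.float64(-0.1), 0, np.float64(-0.12)] B [133.  47.  38.] H [-113.  236.] low corner [-125.  220.] clr+ 12.0 clr- 77.0
[0, np.float64(-0.62), 0] [np.float64(-0.09), 0, np.float64(-0.12)] B [128.  47.  40.] H [-109.  246.] low corner [-122.  231.] clr+ 13.0 clr- 84.0
[0, np.float64(-0.0), 0] [np.float64(-0.27), 0, np.float64(0.23)] B [114.  47.  40.] H [-124.  246.] low corner [-137.  231.] clr+ 22.0 clr- 74.0
[0, np.float64(-0.0), 0] [np.float64(-0.27), 0, np.float64(0.23)] B [99. 47. 40.] H [-138.  246.] low corner [-151.  231.] clr+ 31.0 clr- 65.0
[0, np.float64(-0.0), 0] [np.float64(-0.27), 0, np.float64(0.23)] B [85. 47. 40.] H [-152.  246.] low corner [-165.  231.] clr+ 41.0 clr- 56.0
```

Request:
{"name": "step_arm", "arguments": {"plan": [[[0,0,0],[0,0,-0.13],-0.8],[[0,0,0],[0.4,0,0],-0.8],[[0,0,0],[0.45,0,0],-0.8],[[0,0,0],[0.4,0,0],-0.8],[[0,0,0],[0,0,0],-0.8],[[0,-0.83,0],[0,0,-0.26],-0.8],[[0,-0.83,0],[0,0,-0.26],-0.8],[[0,-0.83,0],[0,0,-0.26],-0.8],[[0,0,0],[0,0,0],-0.8]]}}

```text
t: 13.77
position: [0.6489, 0.0519, 0.0791]
orientation: [3.139, 0.175, 1.492]
force: [1.0, 0.9, -2.6]
finger_gap: 0.0292
finger_force: 50.0
```

```bash
python3 - <<'E'
from path import *
s=robot.read_state(); print(s["t"],s["position"],np.degrees(s["orientation"]),s["qpos"],s["force"],s["finger_gap"])
rows_b([(214,47,13,1),(202,47,16,1)])
c=optics.get_calibration("wrist"); im,d=optics.get_image("wrist"); cv2.imwrite("pics/w3.png",im)
P=cloud(d,c); hsv=cv2.cvtColor(im,cv2.COLOR_BGR2HSV)
m=(hsv[...,0]<16)&(hsv[...,1]>130)&(d>0)&(abs(P[...,0]-.64)<.03)&(P[...,2]>.03)&(P[...,2]<.16); q=P[m]
S=(q[:,:2]-org)@u*1e3
for a in range(-140,220,20):
    k=(S>=a)&(S<a+20)
    if k.sum()>5: print(a,k.sum(),"ztop",np.percentile(q[k,2],97).round(4),"x",np.median(q[k,0]).round(4))
print(S.min())
E
```

```text
13.7667 [0.64894338 0.05187821 0.07907097] [179.84773918  10.04250836  85.473127  ] [ 0.07223231  0.61008783  1.51498219 -0.20061682  1.04932717  0.25405418] [ 1.03334076  0.86558339 -2.59952236] 0.029244935036048463
now B [221.4  47.9  10. ]
[0, np.float64(-0.74), 0] [np.float64(-0.17), 0, np.float64(-0.18)] B [214.  47.  13.] H [-88. 117.] low corner [-93.  97.] clr+ 13.0 clr- -9.0
[0, np.float64(-0.75), 0] [np.float64(-0.29), 0, np.float64(-0.17)] B [202.  47.  16.] H [-96. 132.] low corner [-102.  113.] clr+ 10.0 clr- 5.0
-40 143 ztop 0.1043 x 0.6563
-20 1995 ztop 0.1086 x 0.6453
0 831 ztop 0.1064 x 0.6461
20 1925 ztop 0.0968 x 0.6481
40 2865 ztop 0.1437 x 0.6499
60 3228 ztop 0.1309 x 0.6518
80 2362 ztop 0.0868 x 0.6525
100 764 ztop 0.0814 x 0.6486
120 708 ztop 0.0797 x 0.6479
-33.934137794360915
```

View pics/w3.png

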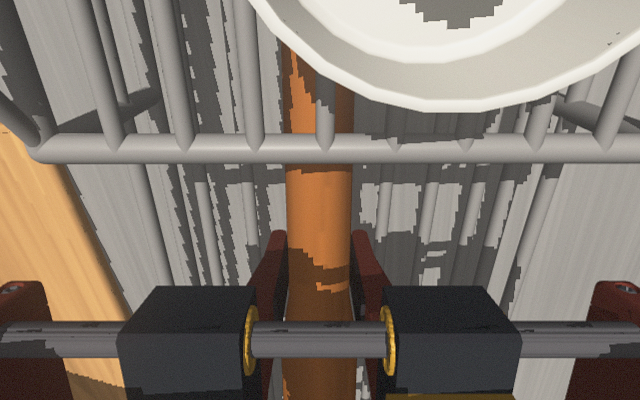

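The wrist view shows the pestle gripped centrally between the pads at about (318,280). It is tilted, and its butt runs under the tier bar (row 148) with a gap. The pose agrees with the plan, so I'll continue tilting and withdrawing.

Request:
{"name": "step_arm", "arguments": {"plan": [[[0,-0.74,0],[-0.17,0,-0.18],-0.8],[[0,-0.75,0],[-0.27,0,-0.18],-0.8],[[0,-0.5,0],[-0.29,0,-0.07],-0.8],[[0,-0.5,0],[-0.24,0,-0.08],-0.8],[[0,-0.5,0],[-0.14,0,-0.1],-0.8],[[0,-0.5,0],[-0.14,0,-0.1],-0.8],[[0,0,0],[0,0,0],-0.8]]}}

```text
t: 14.4
position: [0.644, 0.009, 0.1181]
orientation: [-3.14, 0.417, 1.49]
force: [0.3, 0.6, -2.2]
finger_gap: 0.0288
finger_force: 50.0
```

```bash
python3 - <<'E'
from path import *
s=robot.read_state(); print(s["t"],s["position"],np.degrees(s["orientation"]),s["qpos"],s["force"],s["finger_gap"])
rows_b([(168,47,24,1),(150,47,30,2),(138,47,35,2),(128,47,40,2),(85,47,40,3)])
E
```

```text
14.4 [0.64400596 0.00896542 0.11805128] [-179.89982695   23.89277074   85.38450294] [ 0.13454748  0.60928147  1.47580168 -0.44014161  1.18855299  0.40918728] [ 0.33750379  0.57464229 -2.17723021] 0.028834944020276542
now B [165.6  45.6  23.9]
[0, np.float64(-0.03), 0] [np.float64(0.04), 0, np.float64(-0.07)] B [168.  47.  24.] H [-115.  173.] low corner [-123.  155.] clr+ 9.0 clr- 35.0
[0, np.float64(-0.75), 0] [np.float64(-0.2), 0, np.float64(-0.14)] B [159.  47.  27.] H [-117.  188.] low corner [-126.  170.] clr+ 9.0 clr- 45.0
[0, np.float64(-0.75), 0] [np.float64(-0.19), 0, np.float64(-0.13)] B [150.  47.  30.] H [-118.  202.] low corner [-128.  185.] clr+ 10.0 clr- 55.0
[0, np.float64(-0.62), 0] [np.float64(-0.13), 0, np.float64(-0.12)] B [144.  47.  32.] H [-117.  214.] low corner [-128.  197.] clr+ 11.0 clr- 63.0
[0, np.float64(-0.62), 0] [np.float64(-0.12), 0, np.float64(-0.11)] B [138.  47.  35.] H [-116.  225.] low corner [-127.  208.] clr+ 11.0 clr- 70.0
[0, np.float64(-0.62), 0] [np.float64(-0.1), 0, np.float64(-0.12)] B [133.  47.  38.] H [-113.  236.] low corner [-125.  220.] clr+ 12.0 clr- 77.0
[0, np.float64(-0.62), 0] [np.float64(-0.09), 0, np.float64(-0.12)] B [128.  47.  40.] H [-109.  246.] low corner [-122.  231.] clr+ 13.0 clr- 84.0
[0, np.float64(-0.0), 0] [np.float64(-0.27), 0, np.float64(0.23)] B [114.  47.  40.] H [-124.  246.] low corner [-137.  231.] clr+ 22.0 clr- 74.0
[0, np.float64(-0.0), 0] [np.float64(-0.27), 0, np.float64(0.23)] B [99. 47. 40.] H [-138.  246.] low corner [-151.  231.] clr+ 31.0 clr- 65.0
[0, np.float64(-0.0), 0] [np.float64(-0.27), 0, np.float64(0.23)] B [85. 47. 40.] H [-152.  246.] low corner [-165.  231.] clr+ 41.0 clr- 56.0
```

Request:
{"name": "step_arm", "arguments": {"plan": [[[0,0,0],[0,0,-0.04],-0.8],[[0,-0.75,0],[-0.2,0,-0.14],-0.8],[[0,-0.75,0],[-0.19,0,-0.13],-0.8],[[0,-0.62,0],[-0.13,0,-0.12],-0.8],[[0,-0.62,0],[-0.12,0,-0.11],-0.8],[[0,-0.62,0],[-0.1,0,-0.12],-0.8],[[0,-0.62,0],[-0.09,0,-0.12],-0.8],[[0,0,0],[-0.27,0,0.22],-0.8],[[0,0,0],[-0.27,0,0.22],-0.8],[[0,0,0],[-0.27,0,0.22],-0.8],[[0,0,0],[0,0,0],-0.8]]}}

```text
t: 15.32
position: [0.6387, -0.0496, 0.1624]
orientation: [-3.14, 0.696, 1.487]
force: [-0.5, 0.1, -2.7]
finger_gap: 0.0288
finger_force: 50.0
```

```bash
python3 - <<'E'
from path import *
s=robot.read_state(); print(s["t"],s["position"],np.degrees(s["orientation"]),s["qpos"],s["force"],s["finger_gap"])
rows_b([(85,287,40,8)])
E
```

```text
15.3167 [ 0.63869291 -0.04960511  0.16243142] [-179.88469209   39.86146408   85.20528725] [ 0.17548098  0.63231552  1.45825788 -0.69081565  1.33151439  0.52755305] [-0.50736071  0.08017438 -2.7224772 ] 0.028818847249010612
now B [80.6 47.7 39.9]
[0, np.float64(-0.0), 0] [np.float64(-0.47), 0, np.float64(-0.58)] B [81. 78. 40.] H [-157.  276.] low corner [-170.  261.] clr+ 20.0 clr- 77.0
[0, np.float64(-0.0), 0] [np.float64(-0.47), 0, np.float64(-0.58)] B [ 82. 108.  40.] H [-156.  306.] low corner [-169.  291.] clr+ -4.0 clr- 100.0
[0, np.float64(-0.0), 0] [np.float64(-0.47), 0, np.float64(-0.58)] B [ 82. 137.  40.] H [-156.  336.] low corner [-168.  321.] clr+ -27.0 clr- 123.0
[0, np.float64(-0.0), 0] [np.float64(-0.47), 0, np.float64(-0.58)] B [ 83. 167.  40.] H [-155.  366.] low corner [-168.  351.] clr+ -50.0 clr- 147.0
[0, np.float64(-0.0), 0] [np.float64(-0.47), 0, np.float64(-0.58)] B [ 83. 197.  40.] H [-154.  396.] low corner [-167.  381.] clr+ -74.0 clr- 170.0
[0, np.float64(-0.0), 0] [np.float64(-0.47), 0, np.float64(-0.58)] B [ 84. 227.  40.] H [-154.  426.] low corner [-167.  411.] clr+ -97.0 clr- 193.0
[0, np.float64(-0.0), 0] [np.float64(-0.47), 0, np.float64(-0.58)] B [ 84. 257.  40.] H [-153.  456.] low corner [-166.  441.] clr+ -120.0 clr- 216.0
[0, np.float64(-0.0), 0] [np.float64(-0.47), 0, np.float64(-0.58)] B [ 85. 287.  40.] H [-152.  486.] low corner [-165.  471.] clr+ -143.0 clr- 240.0
```

Request:
{"name": "step_arm", "arguments": {"plan": [[[0,0,0],[-0.49,0,-0.57],-0.8],[[0,0,0],[-0.49,0,-0.57],-0.8],[[0,0,0],[-0.49,0,-0.57],-0.8],[[0,0,0],[-0.48,0,-0.58],-0.8],[[0,0,0],[-0.48,0,-0.58],-0.8],[[0,0,0],[-0.48,0,-0.58],-0.8],[[0,0,0],[-0.48,0,-0.58],-0.8],[[0,0,0],[0,0,0],-0.8],[[0,0,0],[0,0,0],-0.8],[[0,0,0],[0,0,0],-0.8]]}}

```text
t: 16.15
position: [0.6391, -0.047, 0.3718]
orientation: [-3.139, 0.694, 1.49]
force: [-0.6, 0.2, -3.3]
finger_gap: 0.0291
finger_force: 50.0
```

```bash
python3 - <<'E'
from path import *
s=robot.read_state(); print(s["t"],s["position"],np.degrees(s["orientation"]),s["qpos"],s["force"],s["finger_gap"])
# level the pestle at same yaw while moving toward robot: head over the mortar at the end
hd=-np.array([np.cos(yaw),np.sin(yaw)]); tgt=np.array([.391,-.325])-.131*hd; print("final tcp",tgt)
rows([.50,-.10,.36],down(85.3),10)
E
```

```text
16.15 [ 0.63911644 -0.04703415  0.37179087] [-179.87385488   39.78723838   85.35406534] [ 0.17876818  0.44734067  1.23817548 -0.6684251   1.64837252  0.27360836] [-0.61881884  0.16222799 -3.2524932 ] 0.029060146756920927
final tcp [ 0.40173394 -0.1944405 ]
[-0.0, 0.99, 0.0] [-0.1, -0.34, 0.13]
[-0.0, 0.99, 0.0] [-0.11, -0.34, 0.12]
[-0.0, 0.99, 0.0] [-0.12, -0.34, 0.11]
[-0.0, 0.99, 0.0] [-0.13, -0.34, 0.1]
[-0.0, 0.99, 0.0] [-0.13, -0.34, 0.09]
[-0.0, 0.99, 0.0] [-0.14, -0.34, 0.08]
[-0.0, 0.99, 0.0] [-0.15, -0.34, 0.07]
[-0.0, 0.99, 0.0] [-0.15, -0.34, 0.06]
[-0.0, 0.99, 0.0] [-0.15, -0.34, 0.05]
[-0.0, 0.99, 0.0] [-0.16, -0.34, 0.04]
```

Request:
{"name": "step_arm", "arguments": {"plan": [[[0,0.99,0],[-0.1,-0.34,0.13],-0.8],[[0,0.99,0],[-0.11,-0.34,0.12],-0.8],[[0,0.99,0],[-0.12,-0.34,0.11],-0.8],[[0,0.99,0],[-0.13,-0.34,0.1],-0.8],[[0,0.99,0],[-0.13,-0.34,0.09],-0.8],[[0,0.99,0],[-0.14,-0.34,0.08],-0.8],[[0,0.99,0],[-0.15,-0.34,0.07],-0.8],[[0,0.99,0],[-0.15,-0.34,0.06],-0.8],[[0,0.99,0],[-0.15,-0.34,0.05],-0.8],[[0,0.99,0],[-0.16,-0.34,0.04],-0.8],[[0,0,0],[0,0,0],-0.8]]}}

```text
t: 17.07
position: [0.4954, -0.1013, 0.3591]
orientation: [-3.136, 0.002, 1.484]
force: [-0.6, -0.1, -2.4]
finger_gap: 0.029
finger_force: 50.0
```

```bash
python3 - <<'E'
from path import *
s=robot.read_state(); print(s["t"],s["position"],np.degrees(s["orientation"]),s["qpos"],s["force"],s["finger_gap"])
print(delta([.402,-.194,.24],down(85.3)))
E
```

```text
17.0667 [ 0.495371   -0.10132045  0.35907752] [-1.79664055e+02  9.16983456e-02  8.50499868e+01] [-0.33622569  0.12900436  1.5138057  -0.00300707  1.50406854 -0.24961853] [-0.64977603 -0.14393847 -2.44996925] 0.029014872035191937
(array([-0.34,  0.09, -0.25]), array([-100.2,  -84.3,  119.7]))
```

Request:
{"name": "step_arm", "arguments": {"plan": [[[0,0,0],[-0.5,-0.42,0.3],-0.8],[[0,0,0],[-0.5,-0.42,0.5],-0.8],[[0,0,0],[-0.5,-0.42,0.5],-0.8],[[0,0,0],[-0.5,-0.42,0.5],-0.8],[[0,0,0],[-0.4,-0.3,0.5],-0.8],[[0,0,0],[-0.1,-0.12,0.4],-0.8],[[0,0,0],[0,0,0.2],-0.8],[[0,0,0],[0,0,0.1],-0.8],[[0,0,0],[0,0,0],-0.8],[[0,0,0],[0,0,0],-0.8],[[0,0,0],[0,0,0],-0.8],[[0,0,0],[0,0,0],-0.8]]}}

```text
t: 18.07
position: [0.4083, -0.1923, 0.2427]
orientation: [3.14, 0.005, 1.49]
force: [-0.1, 0.4, -1.5]
finger_gap: 0.0288
finger_force: 50.0
```

```bash
python3 - <<'E'
from path import *
s=robot.read_state(); print(s["t"],s["position"],np.degrees(s["orientation"]),s["dq"].round(4),s["force"],s["finger_gap"],s["finger_force"])
for n in("top","side"):
    im,d=optics.get_image(n); cv2.imwrite(f"pics/f_{n}.png",im); P=cloud(d,optics.get_calibration(n)); hsv=cv2.cvtColor(im,cv2.COLOR_BGR2HSV)
    m=(P[...,2]>.2)&(P[...,2]<.275)&(hsv[...,0]<16)&(hsv[...,1]>110)&(d>0)&(P[...,1]<0)&(abs(P[...,0]-.4)<.05); q=P[m]
    print(n,m.sum(),q.min(0).round(3),q.max(0).round(3),"at head",q[q[:,1]<q[:,1].min()+.01].mean(0).round(3))
    if n=="top":
        m=(P[...,2]>.123)&(P[...,2]<.14)&(np.hypot(P[...,0]-.391,P[...,1]+.325)<.1); print(cv2.minEnclosingCircle(P[m][:,:2].astype(np.float32)))
E
```

```text
18.0667 [ 0.40825025 -0.19234785  0.24268144] [179.91482351   0.29551786  85.38167898] [-0.006  -0.0026  0.0051 -0.0007  0.0005 -0.0019] [-0.07191448  0.38122218 -1.53867163] 0.028817849686807354 49.99721646308899
top 818 [ 0.395 -0.175  0.241] [ 0.435 -0.018  0.265] at head [ 0.412 -0.169  0.255]
((0.3330700397491455, -0.29519373178482056), 0.039095114916563034)
side 1204 [ 0.377 -0.327  0.231] [ 0.429 -0.035  0.275] at head [ 0.392 -0.323  0.246]
```

View pics/f_side.png

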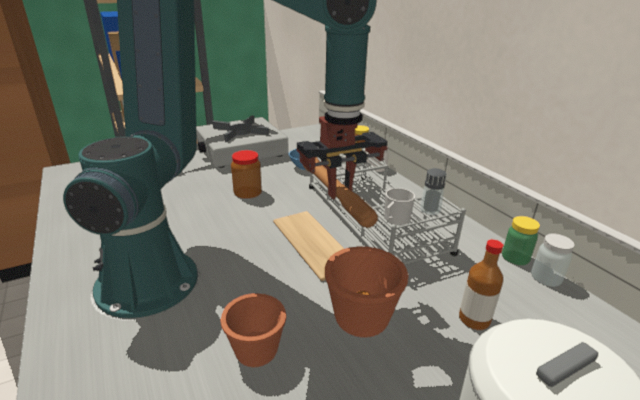

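View pics/f_top.png

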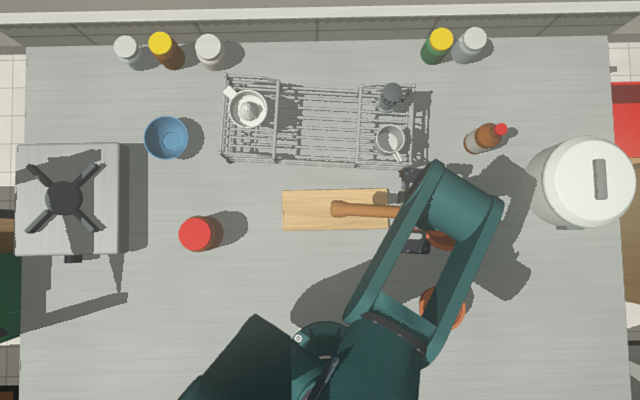

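The side view shows the pestle held level, with its head end at (365,213) over the mortar (rim at (365,270)). The head measures (0.392, -0.323, 0.246) against a mortar centre of (0.391, -0.325). The top view shows everything else in its place. I'll settle and hand in.

Request:
{"name": "step_arm", "arguments": {"plan": [[[0,0,0],[0,0,0],-0.8],[[0,0,0],[0,0,0],-0.8],[[0,0,0],[0,0,0],-0.8],[[0,0,0],[0,0,0],-0.8],[[0,0,0],[0,0,0],-0.8],[[0,0,0],[0,0,0],-0.8]]}}

```text
t: 18.67
position: [0.4072, -0.1924, 0.2418]
orientation: [-3.141, 0.004, 1.489]
force: [-0.8, -0.6, -3.3]
finger_gap: 0.029
finger_force: 50.0
```

```bash
python3 -c "
from plant import robot, close_job
s=robot.read_state(); print(s['position'],s['finger_force'],s['dq'])
print(close_job())"
```

```text
[ 0.40720103 -0.19239931  0.24184284] 49.99728083610535 [ 8.42840743e-05  5.15192666e-04 -4.32463384e-04 -2.71516419e-04
 -3.52071746e-04  1.22454531e-04]
the job is handed in; nothing more can be done
None
```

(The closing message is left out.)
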